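# Hang the driver rack on its two sprung hooks

## Task

Pick up the driver rack by its tab and hang it in the two hooks of the bench stand, driver strip towards the robot, pressing gently until both ends of its rod have snapped in under the sprung balls. Before you let go, prove that both ends are home by pressing down with about 24 N in all, so that both hooks bear; do not press much harder than that, and leave the other things on the bench where they are.

Things in the scene. Friction and masses are not known exactly. Their poses are not given: they have to be found in the camera images.
- frame_grip (a point): Grip centre of the loose driver rack's tab: flat aluminium tab, 10 mm thick (x), 44 wide (y), on the middle of the rack's level steel rod. Point is 33 mm above the rod's axis, 17 below the tab's top, 118 above the feet's underside. Axes are the rack's: y along the rod, z up, -x its front, where a strip with seven holes sticks out.
- frame_end_left (a point): Point on the rack's rod axis, 105 mm to +y of its middle, that belongs in the left hook. Rod 10 mm thick, 250 long, with an 18 mm collar 14 mm outward of this point and a flat cheek 22 mm inward; the cheeks stand on feet 50 mm long (x). The rack weighs about 0.35 kg. Axes as frame_grip.
- frame_end_right (a point): The same at the right end, 105 mm to -y of the rack's middle; it belongs in the right hook.
- stand: Fixed bench stand: base plate 110 x 270 mm, 12 thick, two posts up to 115 mm behind the J hooks, which are steel, 16 mm wide (y), open at the top, throat 11.6 mm wide (x), mouth flared to about 30 mm at 36 mm above the seated rod's axis. Origin on the worktop below the middle between the hooks; -x is its front (toward the robot), z up.
- bracket_left: Left hook's clamp bracket (+y side, 105 mm from the stand's middle). Origin: axis of a fully seated rod if the hook were clamped exactly at its mark, 120 mm above the worktop; axes as the stand. The hook is NOT exactly there: its height is off by up to 7 mm up or down, differently left and right, and unmeasured, so the true seat must be felt; below it the hook is rigid.
- bracket_right: The same for the right hook (-y side). In the proof press each hook must bear at least 6 N (about 12 is right); more than 22 N between the rack and either hook at any time is too much. Held lightly (about 20 to 25 N of grip) the rack tilts in the grip (about x) to suit two unequal hooks and loads both; a hard grip loads the higher one alone.
- keeper_left (a joint): Left hook's sprung steel ball in the throat's back wall, 13 mm above the seated rod's axis. The rod meets it about 19 to 21 mm above its seat and must be pressed past it (some 3 to 9 N a hook), then slips under it and down to the seat. 0 m = fully out (before and after), about 0.002 while the rod passes; travel 0.004.
- keeper_right (a joint): The same for the right hook.
- small_driver: Bystander: small screwdriver lying on the worktop, 127 mm long, 10 mm thick.
- flux_tin: Bystander: small round tin, 34 mm across, 22 mm high.
- parts_dish: Bystander: round steel dish with screws, 67 mm across, 16 mm high.
- tape_roll: Bystander: roll of tape lying flat, 66 mm across, 13 mm high.

How it is judged:
By the outcome, as a careful person would: the job done as asked, in the order asked, and still so for the second after the job is handed in, with the robot touching nothing.
It also fails if it takes over 70 s, if anything falls off the work surface, if the arm or the gripper's body presses on something with over 40 N, if the wrist force passes 120 N, or if a joint passes its speed limit or range.

## Robot

A 6-joint arm with a two-finger parallel gripper is mounted at the origin on a cart in front of the work surface, level with it; the furniture and walls round the work are solid. World frame = base frame: x ahead of the robot, y to its left, z up, the work surface at z = 0. Lengths are in m, angles in rad, forces in N, time in s.
With the tool pointing down it reaches from about 0.225 to 0.875 m from the base axis. Payload 3.4 kg.
Tool frame: the origin (TCP) lies midway between the tips of the shut fingers; the grasp point (between the pads) lies 19 mm behind it (manip.grip_point_offset is the distance from the TCP to the grasp point, in m); z points along the fingers, y is the line along which they close (so a half turn about z gives the same grasp; the last joint's range is limited). The gripper opens to 85 mm and grips with 20 to 120 N. Pads are 22 mm wide; open, the fingers measure 114 mm over their backs; the gripper's body (76 mm by 85 mm) begins 54 mm behind the grasp point. The pads swing forward as they close: fully open they stand 13 mm farther back than shut.
Start: joints at [-1.377, 0.276, 1.505, -0, 1.361, -0.121], TCP at [0.178, -0.547, 0.231] pointing down, gripper open.
Joint ranges: [-2.89, 2.89], [-0.75, 2.08], [0.22, 2.7], [-1.18, 4.32], [0.11, 2.71], [-2.7, 2.7]. Speed limits (rad/s): [2.57, 2.57, 3.14, 3.14, 3.14, 3.14].

## Interface

Orientations are given as a unit quaternion [w, x, y, z].
In Python, from rig import manip gives the robot as it stands.
- The arm moves only by the shell command python3 -m handwheel 'ROWS' [FORCE]. ROWS is JSON, a list of rows, each an object with "translation": the shift along the tool's x, y, z in m, a list of three; "angular": the turn, a rotation vector about the tool's x, y, z in degrees, a list of three; "hand": the closure, from 0 (fully open) to 1 (shut). A call has 1 to 10 rows; each row shifts and turns the commanded pose from where the row before left it, along the tool's axes as they then stand; what a row does not reach is not made up. A row lasts 1/12 s, in which the tool goes at most 41.7 mm and 7.16 degrees, less where a joint would pass 70% of its speed; a pose out of reach is approached as far as the arm can. A call with a gripper value outside its range is refused whole. The fingers move at their own pace and stop on an object; FORCE is the grip in N (left out, the last holds). Time passes only in rows, so rows that do not move let the fingers close. It gives the time, the measured TCP pose, the force, the opening and the grip force at its end, in the units of the state.
- manip.get_state(): the state, without advancing time (a new reading comes with each control period).
- manip.get_image(name): name is "side" or "top" or "wrist"; returns the picture (420x560x3 uint8, red, green, blue); there is no depth.
- manip.camera_info(name): a dict with "camera_matrix" (3x3 intrinsics, pixels), "eye" and "orientation" of the camera in the world; the wrist camera has in their place "tool_from_camera" (4x4, takes a point from camera to tool coordinates, whose origin is the TCP and whose axes are the flange's). Camera axes: x right, y down, z forward; pixel columns grow to the right and rows downward; lengths in m; the calibration is good to about 2 mm. A picture is of the moment at which its call begins: read the wrist's pose just before it. camera_info takes no time and is no camera call.
- manip.sign_off(): hands the job in; it is judged then, once.
The state is a dict: "clock": time; "qpos": joint angles; "qd": joint speeds; "effort": joint torques, N m; "position": TCP position; "ee_rot": TCP orientation; "contact_force": force on the tool from outside, world axes, zero at the start; "moment": the same for the moment, N m; "width": finger opening in m; "gripper_force": force on a finger pad.
Only numpy, scipy, OpenCV 4.12 (cv2) and the standard library are available. Lean on these libraries where they do the work, as an engineer would, in place of code of your own. Each camera call takes 0.05 s, during which the arm holds its last target. There are 200 camera calls.

## Working session

There is one attempt and no reset: what is moved stays moved. The work goes in short steps, Python scripts to look and compute and a shell command to move; the robot and the scene stay as the last step left them, time stands still between calls to the robot, and variables do not carry over. Pictures are saved under pics/ and viewed, at most 10 in all, crops included, and the job is handed in when it is done.

```bash
ls; mkdir -p pics; python3 - <<'E'
from rig import manip
import cv2,numpy as np
print(manip.get_state())
for n in("side","top","wrist"):
    print(n,manip.camera_info(n))
for n in("side","top"):
    cv2.imwrite(f"pics/{n}0.png",manip.get_image(n)[:,:,::-1])
E
```

```text
pics
{'clock': 0.0, 'qpos': array([-1.37700554e+00,  2.76651264e-01,  1.50615759e+00, -1.13400555e-05,
        1.36067957e+00, -1.21008204e-01]), 'qd': array([-2.21201078e-05,  4.49210973e-04,  4.05068180e-04,  1.90177567e-04,
        4.84309906e-04,  1.42454605e-03]), 'effort': array([-1.93521173e-04, -4.16769648e+01, -2.45805162e+01, -2.33146484e-04,
        1.10678151e-02, -5.68959322e-06]), 'position': array([ 0.17791846, -0.54622517,  0.23039787]), 'ee_rot': array([-9.47052380e-04,  9.87637623e-01,  1.56751482e-01, -4.00275528e-05]), 'contact_force': array([-0.16138163, -0.26241304,  0.31715755]), 'moment': array([ 0.0017542 , -0.00043744,  0.00555148]), 'gripper_force': 0.0, 'width': 0.08530630436879706}
side {'camera_matrix': array([[488.69705939,   0.        , 281.26082076],
       [  0.        , 488.69705939, 215.27377926],
       [  0.        ,   0.        ,   1.        ]]), 'eye': array([ 0.34574045, -1.40160664,  1.12646127]), 'orientation': array([-0.44181342,  0.89418603, -0.06190305,  0.03741997])}
top {'camera_matrix': array([[434.95249593,   0.        , 284.46470926],
       [  0.        , 434.95249593, 210.63671234],
       [  0.        ,   0.        ,   1.        ]]), 'eye': array([ 0.42043282, -0.08547302,  1.3737127 ]), 'orientation': array([-0.03728544,  0.70992381, -0.70211073,  0.0407247 ])}
wrist {'camera_matrix': array([[344.1448699 ,   0.        , 281.01672433],
       [  0.        , 344.1448699 , 214.77572694],
       [  0.        ,   0.        ,   1.        ]]), 'tool_from_camera': array([[-7.60796996e-04, -9.61970483e-01, -2.73152359e-01,
         6.90638765e-02],
       [ 9.99999603e-01, -6.04859644e-04, -6.55090697e-04,
         5.46425503e-04],
       [ 4.64959075e-04, -2.73152749e-01,  9.61970561e-01,
        -1.42829926e-01],
       [ 0.00000000e+00,  0.00000000e+00,  0.00000000e+00,
         1.00000000e+00]])}
```

View pics/side0.png

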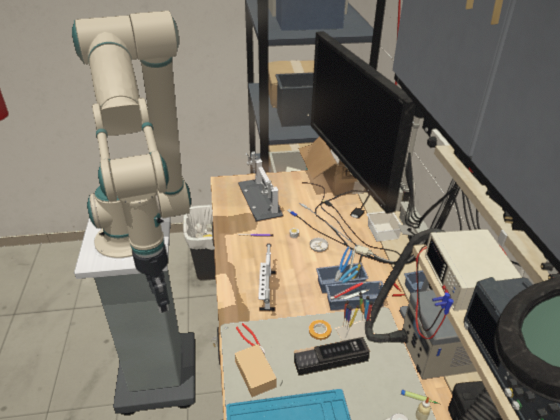

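View pics/top0.png

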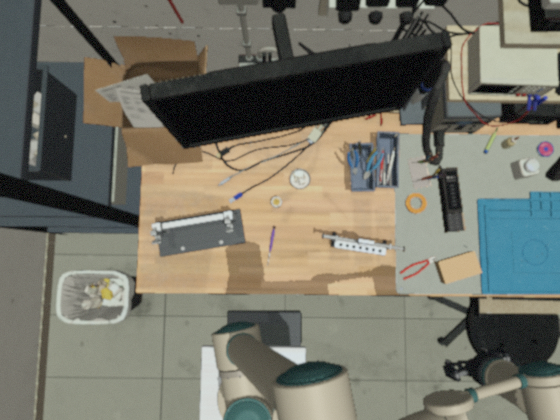

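The top view shows the rack at about (360,243), the stand at (198,232), the driver at (271,240), the tin at (277,202), the dish at (300,179) and the tape at (416,203). I'll enlarge the rack and the stand.

```bash
cat > h.py <<'E'
from rig import manip
import cv2,numpy as np
from scipy.spatial.transform import Rotation as R
def rot(q): return R.from_quat(np.roll(q,-1)).as_matrix()
def cam(n,st=None):
    i=manip.camera_info(n);K=i["camera_matrix"]
    if n=="wrist":
        T=np.eye(4);T[:3,:3]=rot(st["ee_rot"]);T[:3,3]=st["position"];T=T@i["tool_from_camera"]
        return K,T[:3,:3],T[:3,3]
    return K,rot(i["orientation"]),i["eye"]
def ray(c,uv,z):
    K,Rm,e=c;d=Rm@np.linalg.solve(K,[uv[0],uv[1],1]);return e+d*(z-e[2])/d[2]
def proj(c,p):
    K,Rm,e=c;q=K@(Rm.T@(np.asarray(p)-e));return q[:2]/q[2]
E
python3 - <<'E'
from h import *
t=cv2.imread("pics/top0.png");s=cv2.imread("pics/side0.png")
a=cv2.resize(t[195:265,140:280],(800,400),interpolation=cv2.INTER_CUBIC)
print("t1 scale",800/140)
b=cv2.resize(t[220:265,305:415],(800,327)[:2],interpolation=cv2.INTER_CUBIC)
cv2.imwrite("pics/a.png",a)
cv2.imwrite("pics/b.png",b)
E
```

```text
t1 scale 5.714285714285714
```

View pics/a.png

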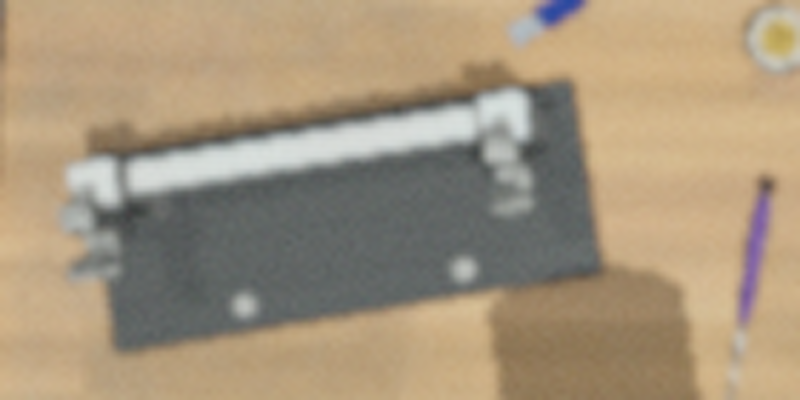

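View pics/b.png

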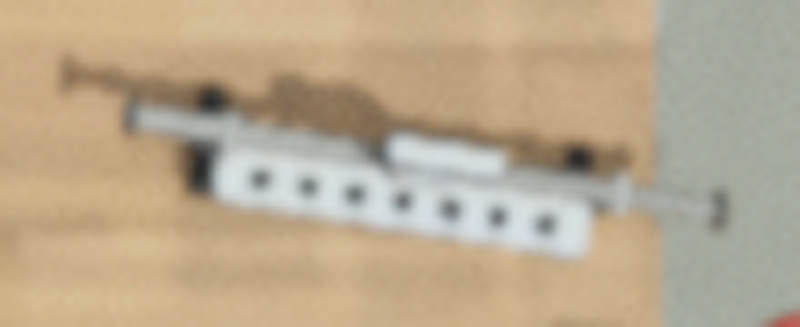

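The crops show the rod's ends at (323.6,235.8) and (404,248.6), the tab's top at (366.6,241), and the hooks at about (155.7,234) and (229,224). The base plate's corners show too.

```bash
python3 - <<'E'
from h import *
c=cam("top")
A=lambda u,v:(u/5.714+140,v/5.714+195)
B=lambda u,v:(u/7.273+305,v/7.267+220)
def yaw(l,r): d=l-r; return np.degrees(np.arctan2(-d[0],d[1]))
l=ray(c,B(130,115),.085);r=ray(c,B(722,208),.085)
print("rod",l,r,(l+r)/2,np.linalg.norm(l-r),yaw(l,r))
l=ray(c,B(388,150),.135);r=ray(c,B(506,160),.135)
print("tab",ray(c,B(446,153),.135),np.linalg.norm(l-r))
l=ray(c,B(260,180),.085);r=ray(c,B(545,226),.085);print("holes",l,r,yaw(l,r))
# stand base
fl=ray(c,A(120,350),.012);fr=ray(c,A(602,268),.012);br=ray(c,A(573,82),.012)
print("base",fl,fr,br,np.linalg.norm(fl-fr),np.linalg.norm(fr-br),yaw(fl,fr))
y=yaw(fl,fr);M=R.from_euler('z',y,degrees=True).as_matrix()
ctr=(fl+br)/2
print("ctr",ctr, "b screws",ray(c,A(245,306),.014),ray(c,A(463,269),.014))
for z in(.115,.15):
  l=ray(c,A(92,183),z);r=ray(c,A(505,115),z);print("posts top",z,l,r,np.linalg.norm(l-r),yaw(l,r))
for z in(.12,.15):
  l=ray(c,A(90,240),z);r=ray(c,A(508,180),z);print("hooks",z,l,r,(l+r)/2,np.linalg.norm(l-r),yaw(l,r))
for n,uv,z in(("driver",(271,240),.005),("tin",(277,202),.022),("dish",(300,179),.016),("tape",(416,203),.013)): print(n,ray(c,uv,z))
s=manip.get_state();Rm=rot(s["ee_rot"]);print(Rm.round(3))
E
```

```text
rod [ 0.48949093 -0.20560857  0.085     ] [ 0.45431998 -0.44643741  0.085     ] [ 0.47190546 -0.32602299  0.085     ] 0.24338350010100296 -8.308810130038752
tab [ 0.47329903 -0.32468351  0.135     ] 0.04630765464914548
holes [ 0.4636289  -0.25852141  0.085     ] [ 0.44624222 -0.37429506  0.085     ] -8.540751196869058
base [0.42434413 0.2909949  0.012     ] [0.4717475  0.02980314 0.012     ] [0.5738789  0.04789168 0.012     ] 0.2654584957734395 0.10372086465117834 10.286576399106275
ctr [0.49911151 0.16944329 0.012     ] b screws [0.4488902  0.22348797 0.014     ] [0.47029556 0.10542681 0.014     ]
posts top 0.115 [0.50800908 0.28021406 0.115     ] [0.54498893 0.07199865 0.115     ] 0.2114737918052907 10.07093434162335
posts top 0.15 [0.50557392 0.2700457  0.15      ] [0.5415255  0.06761997 0.15      ] 0.2055935121028151 10.07093434162336
hooks 0.12 [0.47891599 0.27852429 0.12      ] [0.51152081 0.06903541 0.12      ] [0.4952184  0.17377985 0.12      ] 0.21201100441354234 8.846532372857824
hooks 0.15 [0.47751655 0.26981423 0.15      ] [0.50934118 0.06533819 0.15      ] [0.49342886 0.16757621 0.15      ] 0.20693780849197776 8.846532372857816
driver [ 0.47886061 -0.05001556  0.005     ]
tin [ 0.5972383  -0.06756701  0.022     ]
dish [ 0.6722974 -0.1393843  0.016    ]
tape [ 0.60027087 -0.50652646  0.013     ]
[[ 0.951  0.31  -0.   ]
 [ 0.31  -0.951  0.002]
 [ 0.    -0.002 -1.   ]]
```

```bash
python3 -m handwheel '[{"translation":[0,0,-0.007],"angular":[0,0,-7],"hand":0},{"translation":[0,0,-0.007],"angular":[0,0,-7],"hand":0},{"translation":[0,0,-0.007],"angular":[0,0,-7],"hand":0},{"translation":[0,0,-0.007],"angular":[0,0,-7],"hand":0},{"translation":[0,0,-0.007],"angular":[0,0,-7],"hand":0},{"translation":[0,0,-0.007],"angular":[0,0,-7],"hand":0},{"translation":[0,0,-0.007],"angular":[0,0,-7],"hand":0},{"translation":[0,0,-0.007],"angular":[0,0,-7],"hand":0},{"translation":[0,0,-0.007],"angular":[0,0,-6],"hand":0},{"translation":[0,0,-0.007],"angular":[0,0,-6],"hand":0}]'
python3 -m handwheel '[{"translation":[0.0335,0.0218,0],"angular":[0,0,-7],"hand":0},{"translation":[0.0335,0.0218,0],"angular":[0,0,-7],"hand":0},{"translation":[0.0335,0.0218,0],"angular":[0,0,0],"hand":0},{"translation":[0.0335,0.0218,0],"angular":[0,0,0],"hand":0},{"translation":[0.0335,0.0218,0],"angular":[0,0,0],"hand":0},{"translation":[0.0335,0.0218,0],"angular":[0,0,0],"hand":0},{"translation":[0.0335,0.0218,0],"angular":[0,0,0],"hand":0},{"translation":[0.0335,0.0218,0],"angular":[0,0,0],"hand":0},{"translation":[0.0335,0.0218,0],"angular":[0,0,0],"hand":0},{"translation":[0.0335,0.0218,0],"angular":[0,0,0],"hand":0}]'
```

```text
clock: 0.93
position: [0.178, -0.5465, 0.3011]
ee_rot: [-0.0, 0.729, 0.684, 0.0]
contact_force: [0.4, -0.2, 0.0]
width: 0.0854
gripper_force: 0.0
clock: 1.77
position: [0.3471, -0.184, 0.3011]
ee_rot: [0.0, 0.643, 0.766, 0.0]
contact_force: [1.3, 0.1, -0.2]
width: 0.0851
gripper_force: 0.0
```

```bash
python3 -m handwheel '[{"translation":[0.0343,0.0206,0],"angular":[0,0,0],"hand":0},{"translation":[0.0343,0.0206,0],"angular":[0,0,0],"hand":0},{"translation":[0.0343,0.0206,0],"angular":[0,0,0],"hand":0},{"translation":[0.0343,0.0206,0],"angular":[0,0,0],"hand":0},{"translation":[0.0343,0.0206,0],"angular":[0,0,0],"hand":0},{"translation":[0.0343,0.0206,0],"angular":[0,0,0],"hand":0},{"translation":[0.0343,0.0206,0],"angular":[0,0,0],"hand":0},{"translation":[0.0343,0.0206,0],"angular":[0,0,0],"hand":0},{"translation":[0.0343,0.0206,0],"angular":[0,0,0],"hand":0},{"translation":[0,0,0],"angular":[0,0,0],"hand":0}]'
python3 - <<'E'
from h import *
import json
s=manip.get_state();im=manip.get_image("wrist")
json.dump({k:np.asarray(v).tolist() for k,v in s.items()},open("w1.json","w"))
print(s["clock"],s["position"],s["ee_rot"])
cv2.imwrite("pics/w1raw.png",im[:,:,::-1])
cv2.imwrite("pics/w1.png",cv2.resize(im[:,:,::-1],(800,600),interpolation=cv2.INTER_CUBIC))
E
```

```text
clock: 2.6
position: [0.4777, 0.1568, 0.3003]
ee_rot: [-0.001, 0.64, 0.768, 0.002]
contact_force: [0.3, -0.6, -0.1]
width: 0.0852
gripper_force: 0.0
2.6 [0.47769735 0.15676221 0.3003185 ] [-0.00128385  0.6401059   0.76828319  0.00193108]
```

View pics/w1.png

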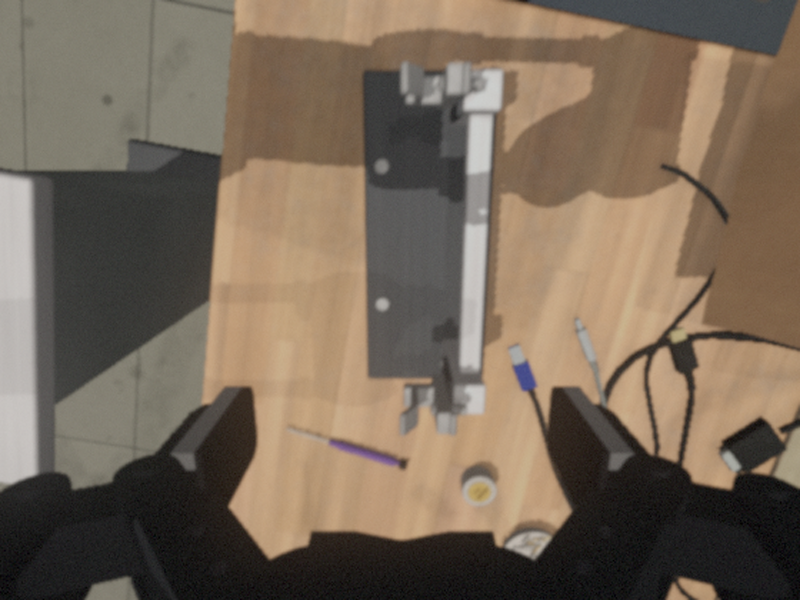

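The wrist view shows the left hook at about (437,85) and the right hook at about (432,405), in the 800 px picture. I'll enlarge both.

```bash
python3 - <<'E'
from h import *
im=cv2.imread("pics/w1raw.png")
f=lambda a:cv2.resize(a,None,fx=7,fy=7,interpolation=cv2.INTER_CUBIC)
cv2.imwrite("pics/w1c.png",np.vstack([f(im[38:80,250:362]),f(im[262:305,250:362])]))
E
```

```text
(no output)
```

View pics/w1c.png

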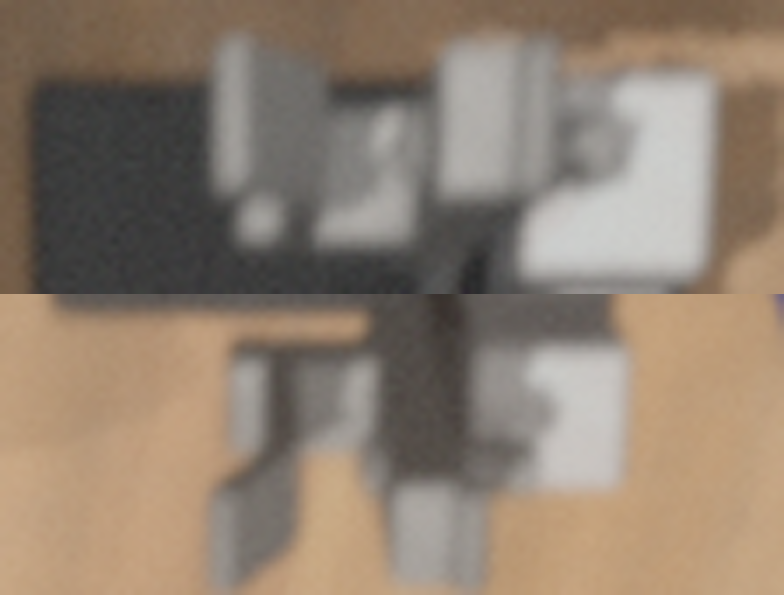

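```bash
python3 - <<'E'
from h import *
import json
s=json.load(open("w1.json"));c=cam("wrist",s)
def yaw(l,r): d=l-r; return np.degrees(np.arctan2(-d[0],d[1]))
for nm,ul,ur,z in(("mouth",385,345,.156),("throat",382,345,.14)):
  l=ray(c,(250+ul/7,38+115/7),z);r=ray(c,(250+ur/7,262+(535-294)/7),z)
  print(nm,l,r,(l+r)/2,np.linalg.norm(l-r),yaw(l,r))
k=.7
q=lambda u,v:(u*k,v*k)
fl=ray(c,q(364,71),.012);fr=ray(c,q(370,377),.012);print("base front",fl,fr,np.linalg.norm(fl-fr),yaw(fl,fr))
a=ray(c,q(381,166),.014);b=ray(c,q(382,304),.014);print("screws",a,b,yaw(a,b))
y=np.radians(10.1);M=R.from_euler('z',y).as_matrix()
mid=(fl+fr)/2;print("base centre",mid+M@[.055,0,0])
print("yaw tool",np.degrees(np.arctan2(*rot(s["ee_rot"])[[1,0],0])))
print(ray(c,q(404,464),.005),ray(c,q(480,488),.022))
E
```

```text
mouth [0.47503027 0.2738718  0.156     ] [0.51074735 0.07044501 0.156     ] [0.49288881 0.17215841 0.156     ] 0.20653853476268436 9.95832296565352
throat [0.47525522 0.27659658 0.14      ] [0.51330195 0.06190929 0.14      ] [0.49427859 0.16925294 0.14      ] 0.21803253295544248 10.049576577835575
base front [0.42246116 0.29346692 0.012     ] [0.47049317 0.03198105 0.012     ] 0.2658607362363726 10.408558693049043
screws [0.44835387 0.22359827 0.014     ] [0.46951625 0.10535136 0.014     ] 10.146672423092383
base centre [0.50062484 0.17236915 0.012     ]
yaw tool 100.40047920762257
[ 0.52017403 -0.05935737  0.005     ] [ 0.59718379 -0.06163427  0.022     ]
```

```bash
python3 -m handwheel '[{"translation":[-0.02,0,0],"angular":[0,0,6.3],"hand":0},{"translation":[-0.03,0,0],"angular":[0,0,6.3],"hand":0},{"translation":[-0.04,0,0],"angular":[0,0,6.2],"hand":0},{"translation":[-0.04,0.006,0],"angular":[0,0,0],"hand":0},{"translation":[-0.04,0.006,0],"angular":[0,0,0],"hand":0},{"translation":[-0.04,0.006,0],"angular":[0,0,0],"hand":0},{"translation":[-0.04,0.006,0],"angular":[0,0,0],"hand":0},{"translation":[-0.04,0.006,0],"angular":[0,0,0],"hand":0},{"translation":[-0.04,0.006,0],"angular":[0,0,0],"hand":0},{"translation":[-0.04,0.006,0],"angular":[0,0,0],"hand":0}]'
python3 -m handwheel '[{"translation":[-0.035,0.005,0],"angular":[0,0,0],"hand":0},{"translation":[-0.03,0.005,0],"angular":[0,0,0],"hand":0},{"translation":[-0.02,0.003,0],"angular":[0,0,0],"hand":0},{"translation":[0,0,0],"angular":[0,0,0],"hand":0},{"translation":[0,0,0],"angular":[0,0,0],"hand":0}]'
python3 - <<'E'
from h import *
import json
s=manip.get_state();im=manip.get_image("wrist")
json.dump({k:np.asarray(v).tolist() for k,v in s.items()},open("w2.json","w"))
print(s["clock"],s["position"],s["ee_rot"])
cv2.imwrite("pics/w2raw.png",im[:,:,::-1])
cv2.imwrite("pics/w2.png",cv2.resize(im[:,:,::-1],(800,600),interpolation=cv2.INTER_CUBIC))
E
```

```text
clock: 3.48
position: [0.4764, -0.2252, 0.3013]
ee_rot: [-0.0, 0.76, 0.65, -0.0]
contact_force: [1.6, 0.1, -0.6]
width: 0.0852
gripper_force: 0.0
clock: 3.9
position: [0.4767, -0.3097, 0.3006]
ee_rot: [-0.001, 0.76, 0.65, -0.0]
contact_force: [-0.3, -0.6, 0.3]
width: 0.0851
gripper_force: 0.0
3.9 [ 0.47672282 -0.30971309  0.30061799] [-1.00278151e-03  7.60183317e-01  6.49707833e-01 -2.23858691e-04]
```

View pics/w2.png

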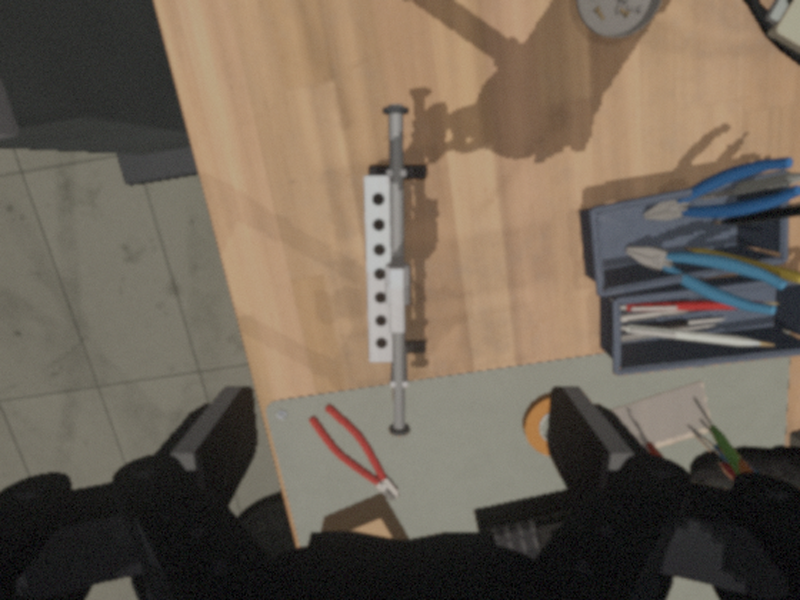

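The rod's ends are at (396,107) and (399.5,432), and the tab's top spans about (389–405, 267–332), in the 800 px picture.

```bash
python3 - <<'E'
from h import *
import json
s=json.load(open("w2.json"));c=cam("wrist",s);k=.7
q=lambda u,v:ray(c,(u*k,v*k),Z)
def yaw(l,r): d=l-r; return np.degrees(np.arctan2(-d[0],d[1]))
Z=.085;l=q(396,107);r=q(399.5,432);print(l,r,(l+r)/2,np.linalg.norm(l-r),yaw(l,r))
Z=.135;a=q(397,267);b=q(397,332);print(a,b,(a+b)/2,np.linalg.norm(a-b))
print("yaw tool",np.degrees(np.arctan2(*rot(s["ee_rot"])[[1,0],0])))
E
```

```text
[ 0.48965759 -0.20204207  0.085     ] [ 0.4530226  -0.44672289  0.085     ] [ 0.4713401  -0.32438248  0.085     ] 0.24740821861289314 -8.515390178615862
[ 0.47482866 -0.30156413  0.135     ] [ 0.46788242 -0.34471078  0.135     ] [ 0.47135554 -0.32313746  0.135     ] 0.043702214956405395
yaw tool 81.03915639912084
```

```bash
python3 -m handwheel '[{"translation":[-0.0149,-0.0031,0.02],"angular":[0,0,-0.4],"hand":0},{"translation":[0,0,0.035],"angular":[0,0,0],"hand":0},{"translation":[0,0,0.035],"angular":[0,0,0],"hand":0},{"translation":[0,0,0.035],"angular":[0,0,0],"hand":0},{"translation":[0,0,0.03],"angular":[0,0,0],"hand":0},{"translation":[0,0,0.02],"angular":[0,0,0],"hand":0},{"translation":[0,0,0.015],"angular":[0,0,0],"hand":0},{"translation":[0,0,0.0116],"angular":[0,0,0],"hand":0},{"translation":[0,0,0],"angular":[0,0,0],"hand":0},{"translation":[0,0,0],"angular":[0,0,0],"hand":0}]'
python3 -c "
from rig import manip
s=manip.get_state();print(s['position'],s['contact_force'])"
```

```text
clock: 4.78
position: [0.4726, -0.3213, 0.0998]
ee_rot: [-0.001, 0.756, 0.654, -0.0]
contact_force: [0.1, -0.1, 0.7]
width: 0.0858
gripper_force: 0.0
[ 0.47257612 -0.32126173  0.09976727] [ 0.10852857 -0.11869145  0.67711409]
```

```bash
python3 -m handwheel '[{"translation":[-0.0027,-0.0009,0],"angular":[0,0,0],"hand":0},{"translation":[0,0,0],"angular":[0,0,0],"hand":0.5},{"translation":[0,0,0],"angular":[0,0,0],"hand":1},{"translation":[0,0,0],"angular":[0,0,0],"hand":1},{"translation":[0,0,0],"angular":[0,0,0],"hand":1},{"translation":[0,0,0],"angular":[0,0,0],"hand":1},{"translation":[0,0,0],"angular":[0,0,0],"hand":1},{"translation":[0,0,0],"angular":[0,0,0],"hand":1},{"translation":[0,0,0],"angular":[0,0,0],"hand":1},{"translation":[0,0,0],"angular":[0,0,0],"hand":1}]' 40
python3 -m handwheel '[{"translation":[0,0,0],"angular":[0,0,0],"hand":1},{"translation":[0,0,0],"angular":[0,0,0],"hand":1},{"translation":[0,0,0],"angular":[0,0,0],"hand":1},{"translation":[0,0,0],"angular":[0,0,0],"hand":1}]'
```

```text
clock: 5.62
position: [0.4717, -0.3252, 0.0998]
ee_rot: [0.0, 0.757, 0.654, -0.0]
contact_force: [-0.5, -0.2, 1.5]
width: 0.0099
gripper_force: 44.5
clock: 5.95
position: [0.4717, -0.3252, 0.0997]
ee_rot: [0.0, 0.757, 0.654, -0.0]
contact_force: [0.4, 0.0, 0.5]
width: 0.0092
gripper_force: 44.5
```

```bash
python3 -m handwheel '[{"translation":[0,0,-0.01],"angular":[0,0,0],"hand":1},{"translation":[0,0,-0.02],"angular":[0,0,0],"hand":1},{"translation":[0,0,-0.03],"angular":[0,0,0],"hand":1},{"translation":[0,0,-0.035],"angular":[0,0,0],"hand":1},{"translation":[0,0,-0.035],"angular":[0,0,-2],"hand":1},{"translation":[0,0,-0.03],"angular":[0,0,-4],"hand":1},{"translation":[0,0,-0.02],"angular":[0,0,-5],"hand":1},{"translation":[0,0,-0.01],"angular":[0,0,-4.4],"hand":1},{"translation":[0,0,0],"angular":[0,0,-3],"hand":1},{"translation":[0,0,0],"angular":[0,0,0],"hand":1}]'
python3 -c "
from h import *
s=manip.get_state();print(s['position'],s['contact_force'],s['moment']);Rm=rot(s['ee_rot']);print(np.degrees(np.arctan2(Rm[1,0],Rm[0,0])),Rm.T@(np.array([.4935,.1705,.29])-s['position']))"
```

```text
clock: 6.78
position: [0.4716, -0.3251, 0.2907]
ee_rot: [0.001, 0.642, 0.767, -0.0]
contact_force: [-0.6, -0.1, -4.2]
width: 0.0096
gripper_force: 43.9
[ 0.47158197 -0.32507109  0.29065192] [-0.64679256 -0.0733602  -4.17003938] [-0.00326233  0.00349905 -0.01857977]
100.0876099296648 [4.84071445e-01 1.08380218e-01 2.99952429e-04]
```

```bash
python3 -m handwheel '[{"translation":[0.015,0.0034,0],"angular":[0,0,0],"hand":1},{"translation":[0.025,0.0056,0],"angular":[0,0,0],"hand":1},{"translation":[0.035,0.0078,0],"angular":[0,0,0],"hand":1},{"translation":[0.038,0.0085,0],"angular":[0,0,0],"hand":1},{"translation":[0.038,0.0085,0],"angular":[0,0,0],"hand":1},{"translation":[0.038,0.0085,0],"angular":[0,0,0],"hand":1},{"translation":[0.038,0.0085,0],"angular":[0,0,0],"hand":1},{"translation":[0.038,0.0085,0],"angular":[0,0,0],"hand":1},{"translation":[0.038,0.0085,0],"angular":[0,0,0],"hand":1},{"translation":[0.038,0.0085,0],"angular":[0,0,0],"hand":1}]'
python3 -m handwheel '[{"translation":[0.038,0.0085,0],"angular":[0,0,0],"hand":1},{"translation":[0.035,0.0078,0],"angular":[0,0,0],"hand":1},{"translation":[0.03,0.0067,0],"angular":[0,0,0],"hand":1},{"translation":[0.02,0.0045,0],"angular":[0,0,0],"hand":1},{"translation":[0.013,0.0029,0],"angular":[0,0,0],"hand":1},{"translation":[0.007,0.0016,0],"angular":[0,0,0],"hand":1},{"translation":[0,0,0],"angular":[0,0,0],"hand":1},{"translation":[0,0,0],"angular":[0,0,0],"hand":1}]'
cat > chk.py <<'E'
from h import *
s=manip.get_state();print(s['clock'],s['position'].round(4),s['contact_force'].round(2),s['moment'].round(3),s["gripper_force"]);Rm=rot(s['ee_rot']);print(np.degrees(np.arctan2(Rm[1,0],Rm[0,0])),Rm[:,2].round(4),Rm.T@(np.array([.4935,.1705,.29])-s['position']))
E
python3 chk.py
```

```text
clock: 7.62
position: [0.4858, 0.0265, 0.289]
ee_rot: [-0.001, 0.643, 0.766, -0.0]
contact_force: [0.9, 0.5, -3.9]
width: 0.0093
gripper_force: 43.9
clock: 8.28
position: [0.4932, 0.17, 0.2891]
ee_rot: [-0.0, 0.642, 0.766, -0.001]
contact_force: [-0.2, -0.7, -4.0]
width: 0.0091
gripper_force: 43.9
8.2833 [0.4932 0.17   0.2891] [-0.18 -0.74 -4.04] [ 0.001 -0.044 -0.018] 43.86805057525635
100.04515680392984 [-0.0015 -0.0013 -1.    ] [ 0.00043636  0.00033834 -0.00086714]
```

```bash
python3 - <<'E'
from h import *
import json
s=json.load(open("w1.json"));w=cam("wrist",s);t=cam("top")
y=np.radians(10.1);n=np.array([np.cos(y),np.sin(y),0]);o=np.array([.4935,.1715,0])
for z in(.012,.03,.05,.08,.1,.115):
  print(z,[round(float(n@(p-o)),4) for p in(ray(w,(465*.7,240*.7),z),ray(t,(300/5.714+140,175/5.714+195),z),ray(w,(493*.7,240*.7),z),ray(t,(300/5.714+140,128/5.714+195),z))])
im=cv2.imread("pics/side0.png")
cv2.imwrite("pics/sc.png",cv2.resize(im[145:225,230:290],None,fx=7,fy=7,interpolation=cv2.INTER_CUBIC))
E
```

```text
0.012 [0.0379, 0.0313, 0.0625, 0.0569]
0.03 [0.0356, 0.0293, 0.0591, 0.0546]
0.05 [0.0329, 0.0272, 0.0554, 0.0521]
0.08 [0.029, 0.0239, 0.0497, 0.0482]
0.1 [0.0263, 0.0217, 0.0459, 0.0457]
0.115 [0.0243, 0.0201, 0.0431, 0.0438]
```

View pics/sc.png

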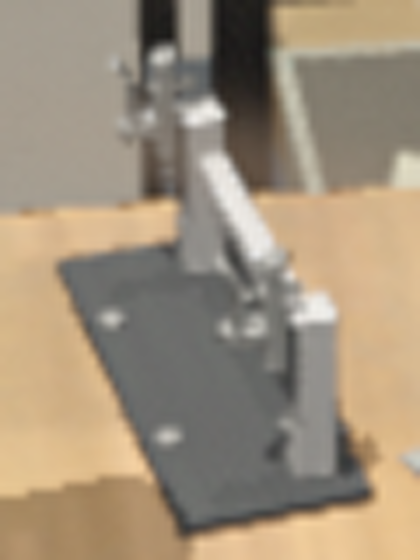

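```bash
python3 -m handwheel '[{"translation":[0.0004,0.0003,0.01],"angular":[0,0,0],"hand":1},{"translation":[0,0,0.02],"angular":[0,0,0],"hand":1},{"translation":[0,0,0.025],"angular":[0,0,0],"hand":1},{"translation":[0,0,0.02],"angular":[0,0,0],"hand":1},{"translation":[0,0,0.01],"angular":[0,0,0],"hand":1},{"translation":[0,0,0.005],"angular":[0,0,0],"hand":1},{"translation":[0,0,0],"angular":[0,0,0],"hand":1},{"translation":[0,0,0],"angular":[0,0,0],"hand":1}]'
python3 chk.py;python3 - <<'E'
from h import *
import json
s=manip.get_state();im=manip.get_image("wrist")
json.dump({k:np.asarray(v).tolist() for k,v in s.items()},open("w3.json","w"))
cv2.imwrite("pics/w3raw.png",im[:,:,::-1])
cv2.imwrite("pics/w3.png",cv2.resize(im[:,:,::-1],(800,600),interpolation=cv2.INTER_CUBIC))
E
```

```text
clock: 8.95
position: [0.4949, 0.1704, 0.2003]
ee_rot: [0.0, 0.643, 0.766, 0.0]
contact_force: [0.0, -0.6, -4.0]
width: 0.0098
gripper_force: 43.9
8.95 [0.4949 0.1704 0.2003] [ 0.01 -0.62 -4.05] [-0.025 -0.022  0.011] 43.86063516139984
99.99110001382121 [ 1.3e-03  1.0e-04 -1.0e+00] [ 0.00029129 -0.00121494 -0.08969293]
```

View pics/w3.png

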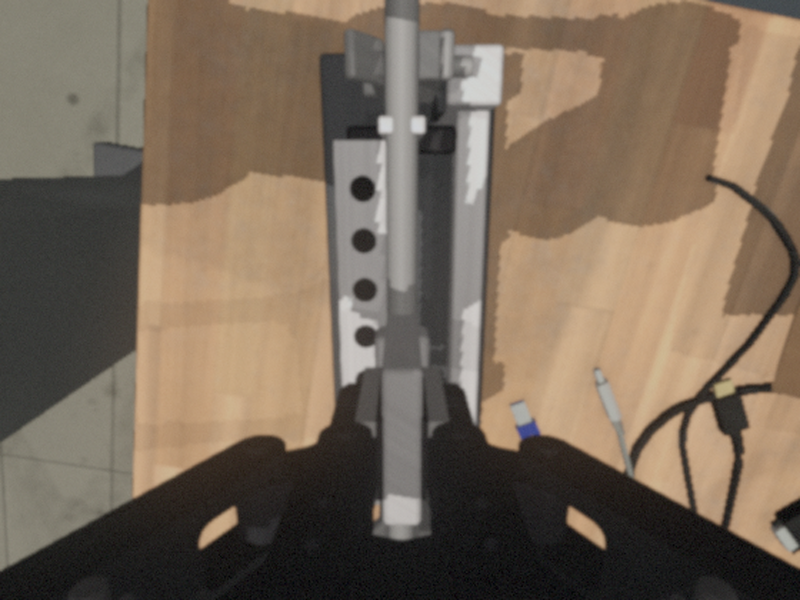

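The left hook's mouth spans u = 357 to 443 and the rod is at 401, so the rod is centred. I'll lighten the grip and go down.

```bash
python3 -m handwheel '[{"translation":[0,0,0],"angular":[0,0,0],"hand":1},{"translation":[0,0,0],"angular":[0,0,0],"hand":1},{"translation":[0,0,0.005],"angular":[0,0,0],"hand":1},{"translation":[0,0,0.008],"angular":[0,0,0],"hand":1},{"translation":[0,0,0.008],"angular":[0,0,0],"hand":1},{"translation":[0,0,0.006],"angular":[0,0,0],"hand":1},{"translation":[0,0,0.004],"angular":[0,0,0],"hand":1},{"translation":[0,0,0],"angular":[0,0,0],"hand":1},{"translation":[0,0,0],"angular":[0,0,0],"hand":1}]' 24
python3 chk.py
```

```text
clock: 9.75
position: [0.494, 0.1707, 0.1682]
ee_rot: [-0.0, 0.643, 0.766, -0.0]
contact_force: [0.8, -0.3, -3.5]
width: 0.0094
gripper_force: 43.8
9.75 [0.494  0.1707 0.1682] [ 0.84 -0.3  -3.53] [ 0.015 -0.064  0.013] 43.788880705833435
100.03846530363487 [-9.e-04 -3.e-04 -1.e+00] [-0.00013694 -0.00065146 -0.12180226]
```

```bash
python3 -m handwheel '[{"translation":[0,0,0],"angular":[0,0,0],"hand":0.97},{"translation":[0,0,0],"angular":[0,0,0],"hand":0.97},{"translation":[0,0,0],"angular":[0,0,0],"hand":0.97}]' 22
python3 -m handwheel '[{"translation":[0,0,0],"angular":[0,0,0],"hand":1},{"translation":[0,0,0],"angular":[0,0,0],"hand":1}]' 22
python3 chk.py
```

```text
clock: 10.0
position: [0.4945, 0.1708, 0.169]
ee_rot: [0.0, 0.643, 0.766, 0.0]
contact_force: [-0.5, 0.0, -3.9]
width: 0.0095
gripper_force: 43.8
clock: 10.17
position: [0.4943, 0.1707, 0.1689]
ee_rot: [0.0, 0.643, 0.766, 0.0]
contact_force: [0.0, 0.6, -3.7]
width: 0.0094
gripper_force: 43.8
10.1667 [0.4943 0.1707 0.1689] [ 0.04  0.56 -3.67] [ 0.008 -0.058  0.031] 43.79079759120941
100.03653323006 [ 5.e-04  0.e+00 -1.e+00] [-1.11681060e-04 -7.84595500e-04 -1.21105369e-01]
```

```bash
python3 -m handwheel '[{"translation":[0,0,0.002],"angular":[0,0,0],"hand":1},{"translation":[0,0,0.002],"angular":[0,0,0],"hand":1},{"translation":[0,0,0],"angular":[0,0,0],"hand":1}]'
python3 -m handwheel '[{"translation":[0,0,0.001],"angular":[0,0,0],"hand":1},{"translation":[0,0,0.001],"angular":[0,0,0],"hand":1},{"translation":[0,0,0],"angular":[0,0,0],"hand":1}]'
python3 chk.py
```

```text
clock: 10.42
position: [0.4938, 0.1706, 0.1642]
ee_rot: [-0.0, 0.643, 0.766, -0.0]
contact_force: [0.0, 0.1, -3.0]
width: 0.0092
gripper_force: 43.8
clock: 10.67
position: [0.4941, 0.1707, 0.1624]
ee_rot: [-0.0, 0.643, 0.766, -0.0]
contact_force: [0.9, 0.4, -3.5]
width: 0.0095
gripper_force: 43.9
10.6667 [0.4941 0.1707 0.1624] [ 0.85  0.37 -3.49] [ 0.052 -0.076  0.071] 43.85193943977356
100.03410370711094 [-4.e-04 -2.e-04 -1.e+00] [-1.02834965e-04 -6.44913564e-04 -1.27569322e-01]
```

```bash
python3 -m handwheel '[{"translation":[0,0,0.001],"angular":[0,0,0],"hand":1},{"translation":[0,0,0.001],"angular":[0,0,0],"hand":1},{"translation":[0,0,0],"angular":[0,0,0],"hand":1}]'
python3 chk.py
```

```text
clock: 10.92
position: [0.4941, 0.1707, 0.1605]
ee_rot: [-0.0, 0.643, 0.766, -0.0]
contact_force: [-0.6, 0.2, -4.2]
width: 0.0094
gripper_force: 43.9
10.9167 [0.4941 0.1707 0.1605] [-0.61  0.24 -4.18] [-0.024 -0.012  0.018] 43.851975202560425
100.03397295523457 [-4.e-04 -2.e-04 -1.e+00] [-1.01129609e-04 -6.24508091e-04 -1.29549622e-01]
```

```bash
for i in 1; do python3 -m handwheel '[{"translation":[0,0,0.001],"angular":[0,0,0],"hand":1},{"translation":[0,0,0.001],"angular":[0,0,0],"hand":1},{"translation":[0,0,0],"angular":[0,0,0],"hand":1}]'|grep -E "pos|contact"; python3 chk.py; python3 -m handwheel '[{"translation":[0,0,0.001],"angular":[0,0,0],"hand":1},{"translation":[0,0,0],"angular":[0,0,0],"hand":1}]'|grep -E "pos|contact";python3 chk.py; done
```

```text
position: [0.494, 0.1707, 0.1585]
contact_force: [-1.0, 0.3, -2.8]
11.1667 [0.494  0.1707 0.1585] [-0.96  0.3  -2.82] [ 0.037 -0.047 -0.013] 43.853504061698914
100.03521719250952 [-4.e-04 -1.e-04 -1.e+00] [-1.11746545e-04 -6.18652957e-04 -1.31539838e-01]
position: [0.4941, 0.1707, 0.1575]
contact_force: [0.4, 0.3, -4.3]
11.3333 [0.4941 0.1707 0.1575] [ 0.42  0.32 -4.27] [0.005 0.035 0.027] 43.85834455490112
100.03712326819138 [-2.e-04 -1.e-04 -1.e+00] [-1.07170050e-04 -6.54457639e-04 -1.32468573e-01]
```

```bash
python3 -m handwheel '[{"translation":[0,0,0.001],"angular":[0,0,0],"hand":1},{"translation":[0,0,0.001],"angular":[0,0,0],"hand":1},{"translation":[0,0,0],"angular":[0,0,0],"hand":1}]'|grep -E "pos|contact"; python3 chk.py|head -1
```

```text
position: [0.494, 0.1707, 0.1554]
contact_force: [-0.3, -0.6, -3.8]
11.5833 [0.494  0.1707 0.1554] [-0.26 -0.57 -3.82] [ 0.046 -0.007  0.015] 43.864381313323975
```

```bash
python3 -m handwheel '[{"translation":[0,0,0.001],"angular":[0,0,0],"hand":1},{"translation":[0,0,0],"angular":[0,0,0],"hand":1}]'|grep -E "pos|contact"; python3 chk.py|head -1
```

```text
position: [0.494, 0.1708, 0.1546]
contact_force: [-1.1, -0.3, -4.0]
11.75 [0.494  0.1708 0.1546] [-1.08 -0.31 -4.01] [0.111 0.058 0.038] 44.01023805141449
```

```bash
python3 -m handwheel '[{"translation":[0,0,0.001],"angular":[0,0,0],"hand":1},{"translation":[0,0,0],"angular":[0,0,0],"hand":1}]'|grep -E "pos|contact"; python3 chk.py|head -1
```

```text
position: [0.4939, 0.1708, 0.1537]
contact_force: [-1.0, -0.3, -1.8]
11.9167 [0.4939 0.1708 0.1537] [-1.05 -0.32 -1.84] [0.233 0.212 0.101] 44.22783136367798
```

The left ball is touching: Fz is up about 2 N and Mx is +0.23, with the rod at z ≈ 0.139. I'll tilt the right end down about the left ball.

```bash
python3 -m handwheel '[{"translation":[0,0,0.0007],"angular":[0,0.4,0],"hand":1},{"translation":[0,0,0],"angular":[0,0,0],"hand":1}]'|grep -E "pos|contact"; python3 chk.py
```

```text
position: [0.4938, 0.1706, 0.1528]
contact_force: [-1.2, -0.6, -2.2]
12.0833 [0.4938 0.1706 0.1528] [-1.16 -0.62 -2.21] [0.112 0.256 0.175] 44.16487634181976
100.03949571908181 [-0.002  0.007 -1.   ] [ 0.00092347 -0.0004485  -0.13718135]
```

```bash
python3 -m handwheel '[{"translation":[0,0,0.0007],"angular":[0,0.4,0],"hand":1},{"translation":[0,0,0],"angular":[0,0,0],"hand":1}]'|grep -E "pos|contact"; python3 chk.py
```

```text
position: [0.4937, 0.1705, 0.1521]
contact_force: [-1.3, -0.4, -3.0]
12.25 [0.4937 0.1705 0.1521] [-1.27 -0.42 -2.99] [0.14  0.307 0.083] 44.140997529029846
100.02031804146179 [-0.0036  0.0138 -0.9999] [ 0.00199404 -0.00036462 -0.1379326 ]
```

```bash
python3 -m handwheel '[{"translation":[0,0,0.001],"angular":[0,0.4,0],"hand":1},{"translation":[0,0,0],"angular":[0,0,0],"hand":1}]'|grep -E "contact"; python3 chk.py
```

```text
contact_force: [-2.7, -1.2, 0.4]
12.4167 [0.4935 0.1704 0.1513] [-2.66 -1.24  0.4 ] [-0.056  0.58   0.032] 44.41058814525604
100.00875460753603 [-0.0051  0.0205 -0.9998] [ 0.00300656 -0.00021675 -0.13869107]
```

```bash
python3 -m handwheel '[{"translation":[0,0,0.0008],"angular":[0,0.4,0],"hand":1},{"translation":[0,0,0],"angular":[0,0,0],"hand":1}]'|grep -E "contact"; python3 chk.py
```

```text
contact_force: [-3.4, -0.9, 2.0]
12.5833 [0.4936 0.1704 0.1508] [-3.43 -0.9   2.01] [-0.348  0.762  0.056] 44.755677580833435
100.03095275829011 [-0.0059  0.0272 -0.9996] [ 0.00400452 -0.00022373 -0.13917719]
```

Both balls are now bearing. The rack can rest on them while I re-grip it lightly.

```bash
python3 -m handwheel '[{"translation":[0,0,0],"angular":[0,0,0],"hand":0.84},{"translation":[0,0,0],"angular":[0,0,0],"hand":0.84},{"translation":[0,0,0],"angular":[0,0,0],"hand":0.84}]' 22; python3 chk.py
python3 -m handwheel '[{"translation":[0,0,0],"angular":[0,0,0],"hand":1},{"translation":[0,0,0],"angular":[0,0,0],"hand":1},{"translation":[0,0,0],"angular":[0,0,0],"hand":1},{"translation":[0,0,0],"angular":[0,0,0],"hand":1}]' 22; python3 chk.py
```

```text
clock: 12.83
position: [0.4953, 0.1709, 0.1508]
ee_rot: [-0.01, 0.643, 0.766, 0.01]
contact_force: [0.2, -0.7, 0.1]
width: 0.0142
gripper_force: 0.1
12.8333 [0.4953 0.1709 0.1508] [ 0.18 -0.68  0.06] [-0.068  0.029 -0.019] 0.1308397902175784
100.03209024606782 [-0.0024  0.0278 -0.9996] [ 0.00376014 -0.00154902 -0.13919731]
clock: 13.17
position: [0.4933, 0.1707, 0.1502]
ee_rot: [-0.011, 0.642, 0.766, 0.008]
contact_force: [-4.7, -0.9, 1.3]
width: 0.0099
gripper_force: 26.2
13.1667 [0.4933 0.1707 0.1502] [-4.75 -0.87  1.33] [-0.117  0.812  0.05 ] 26.162343621253967
100.04598661702082 [-0.0067  0.0272 -0.9996] [ 3.64981667e-03 -1.09949304e-04 -1.39751257e-01]
```

```bash
python3 -m handwheel '[{"translation":[0,-0.0012,0.001],"angular":[0,0,0],"hand":1},{"translation":[0,0,0.001],"angular":[0,0,0],"hand":1},{"translation":[0,0,0],"angular":[0,0,0],"hand":1}]'|grep contact; python3 chk.py
```

```text
contact_force: [-4.1, -1.2, 3.9]
13.4167 [0.4933 0.1708 0.1492] [-4.11 -1.25  3.95] [-0.025  0.674  0.063] 26.601585745811462
100.04184240841754 [-0.0036  0.0278 -0.9996] [ 0.00364062  0.00037962 -0.14076769]
```

```bash
python3 -m handwheel '[{"translation":[0,0,0.001],"angular":[0,0,0],"hand":1},{"translation":[0,0,0],"angular":[0,0,0],"hand":1}]'|grep contact; python3 chk.py
```

```text
contact_force: [-3.5, 0.3, 3.8]
13.5833 [0.4932 0.1708 0.148 ] [-3.5   0.31  3.84] [-0.018  0.698  0.078] 26.558827757835388
100.0399091508063 [-0.0038  0.0278 -0.9996] [ 0.00363654  0.00036678 -0.14198939]
```

```bash
python3 -m handwheel '[{"translation":[0,0,0.001],"angular":[0,0,0],"hand":1},{"translation":[0,0,0],"angular":[0,0,0],"hand":1}]'|grep contact; python3 chk.py
```

```text
contact_force: [-3.0, -0.7, 2.7]
13.75 [0.4932 0.1708 0.1466] [-2.97 -0.67  2.66] [-0.072  0.58   0.074] 26.398741900920868
100.03965512480396 [-0.004   0.0278 -0.9996] [ 0.0036481   0.00034453 -0.14332945]
```

```bash
python3 -m handwheel '[{"translation":[0,0,0.001],"angular":[0,0,0],"hand":1},{"translation":[0,0,0],"angular":[0,0,0],"hand":1}]'|grep contact; python3 chk.py
```

```text
contact_force: [-2.6, -0.5, 0.9]
13.9167 [0.4932 0.1708 0.1453] [-2.57 -0.53  0.85] [0.009 0.415 0.032] 26.233079731464386
100.03627092662921 [-0.0043  0.0277 -0.9996] [ 0.00366845  0.00032472 -0.14465383]
```

```bash
python3 -m handwheel '[{"translation":[0,0,0.001],"angular":[0,0,0],"hand":1},{"translation":[0,0,0],"angular":[0,0,0],"hand":1}]'|grep contact; python3 chk.py
```

```text
contact_force: [-1.1, 0.5, -1.0]
14.0833 [0.4932 0.1708 0.1441] [-1.07  0.54 -1.03] [-0.022  0.257  0.083] 25.974785685539246
100.03599735218127 [-0.0045  0.0275 -0.9996] [ 0.00372537  0.00027227 -0.1458823 ]
```

```bash
python3 -m handwheel '[{"translation":[0,0,0.001],"angular":[0,0,0],"hand":1},{"translation":[0,0,0.001],"angular":[0,0,0],"hand":1},{"translation":[0,0,0],"angular":[0,0,0],"hand":1}]'|grep contact; python3 chk.py|head -1
```

```text
contact_force: [-1.5, -0.5, -1.9]
14.3333 [0.4932 0.1708 0.1419] [-1.48 -0.47 -1.94] [-0.027  0.141  0.102] 25.730656385421753
```

```bash
python3 -m handwheel '[{"translation":[0,0,0.001],"angular":[0,0,0],"hand":1},{"translation":[0,0,0.001],"angular":[0,0,0],"hand":1},{"translation":[0,0,0],"angular":[0,0,0],"hand":1}]'|grep contact; python3 chk.py|head -1
```

```text
contact_force: [-0.1, -0.7, -3.9]
14.5833 [0.4933 0.1708 0.1399] [-0.08 -0.7  -3.91] [-0.049 -0.04   0.005] 25.473668575286865
```

```bash
python3 -m handwheel '[{"translation":[0,0,0.001],"angular":[0,0,0],"hand":1},{"translation":[0,0,0.001],"angular":[0,0,0],"hand":1},{"translation":[0,0,0],"angular":[0,0,0],"hand":1}]'|grep contact; python3 chk.py|head -1
```

```text
contact_force: [0.9, -0.9, -3.9]
14.8333 [0.4932 0.1709 0.1381] [ 0.9  -0.91 -3.86] [ 0.    -0.129  0.103] 25.486879348754883
```

```bash
python3 -m handwheel '[{"translation":[0,0,0.001],"angular":[0,0,0],"hand":1},{"translation":[0,0,0.001],"angular":[0,0,0],"hand":1},{"translation":[0,0,0],"angular":[0,0,0],"hand":1}]'|grep contact; python3 chk.py|head -1
```

```text
contact_force: [0.7, -0.2, -3.3]
15.0833 [0.4932 0.1709 0.1364] [ 0.69 -0.25 -3.34] [ 0.021 -0.172  0.058] 25.517634451389313
```

```bash
python3 -m handwheel '[{"translation":[0,0,0.001],"angular":[0,0,0],"hand":1},{"translation":[0,0,0.001],"angular":[0,0,0],"hand":1},{"translation":[0,0,0],"angular":[0,0,0],"hand":1}]'|grep contact; python3 chk.py|head -1
```

```text
contact_force: [1.1, 0.4, -5.0]
15.3333 [0.4931 0.171  0.1344] [ 1.07  0.36 -5.02] [-0.034 -0.242  0.065] 25.52349418401718
```

```bash
python3 -m handwheel '[{"translation":[0,0,0.001],"angular":[0,0,0],"hand":1},{"translation":[0,0,0],"angular":[0,0,0],"hand":1}]'|grep contact; python3 chk.py|head -1
```

```text
contact_force: [0.4, -0.0, -3.3]
15.5 [0.4932 0.1711 0.1335] [ 0.39 -0.01 -3.3 ] [-0.068 -0.268  0.066] 25.69224178791046
```

```bash
python3 -m handwheel '[{"translation":[0,0,0.001],"angular":[0,0,0],"hand":1},{"translation":[0,0,0],"angular":[0,0,0],"hand":1}]'|grep contact; python3 chk.py|head -1
```

```text
contact_force: [-1.3, 0.2, 1.6]
15.6667 [0.4932 0.1712 0.1331] [-1.25  0.24  1.57] [-0.138 -0.014  0.051] 26.292088329792023
```

```bash
python3 -m handwheel '[{"translation":[0,0,0.001],"angular":[0,0,0],"hand":1},{"translation":[0,0,0],"angular":[0,0,0],"hand":1}]'|grep contact; python3 chk.py|head -1
```

```text
contact_force: [-1.5, 1.4, 7.2]
15.8333 [0.4932 0.1712 0.1331] [-1.48  1.36  7.23] [-0.299  0.224  0.103] 27.305680811405182
```

```bash
python3 -m handwheel '[{"translation":[0,0,0.0007],"angular":[0,0,0],"hand":1},{"translation":[0,0,0],"angular":[0,0,0],"hand":1}]'|grep contact; python3 chk.py|head -1
```

```text
contact_force: [-1.4, -0.1, 10.9]
16.0 [0.4932 0.1712 0.133 ] [-1.41 -0.13 10.92] [-0.346  0.427  0.064] 27.90532886981964
```

The rack is seated: it is rigid at z = 0.1330. The right hook bears slightly more, so I'll ease the tilt a little while completing the press.

```bash
python3 -m handwheel '[{"translation":[0,0,0.0007],"angular":[0,-0.3,0],"hand":1},{"translation":[0,0,0],"angular":[0,0,0],"hand":1}]'|grep contact; python3 chk.py|head -1
```

```text
contact_force: [-3.3, -2.4, 15.7]
16.1667 [0.4933 0.1711 0.133 ] [-3.35 -2.35 15.73] [-0.042  0.736  0.015] 28.378585875034332
```

```bash
cat > avg.py <<'E'
from h import *
W=[]
for i in range(8):
    s=manip.get_state();W.append(np.r_[s['contact_force'],s['moment'],s['position']]);manip.get_image("side")
w=np.mean(W,0);print(s["clock"],w.round(3),np.std(W,0).round(2)[:6])
p=.20
print("hooks total",w[2]+3.9,"L-R",(w[3]-p*w[1])/.105)
E
python3 -m handwheel '[{"translation":[0,0,0.0005],"angular":[0,0,0],"hand":1},{"translation":[0,0,0],"angular":[0,0,0],"hand":1}]'|grep contact; python3 avg.py
```

```text
contact_force: [-3.6, -2.7, 18.1]
16.6833 [-4.012 -2.336 18.436 -0.08   0.866  0.064  0.493  0.171  0.133] [0.51 0.62 0.43 0.03 0.04 0.03]
hooks total 22.33589991112568 L-R 3.6850638485271574
```

```bash
python3 -m handwheel '[{"translation":[0,-0.0005,0.0004],"angular":[0,0,0],"hand":1},{"translation":[0,0,0],"angular":[0,0,0],"hand":1},{"translation":[0,0,0],"angular":[0,0,0],"hand":1},{"translation":[0,0,0],"angular":[0,0,0],"hand":1},{"translation":[0,0,0],"angular":[0,0,0],"hand":1},{"translation":[0,0,0],"angular":[0,0,0],"hand":1}]'|grep contact; python3 avg.py
```

```text
contact_force: [-3.9, -2.1, 19.9]
17.5833 [-4.303 -2.147 20.048 -0.073  0.844  0.049  0.493  0.171  0.133] [0.37 0.5  0.51 0.04 0.03 0.03]
hooks total 23.947913376957835 L-R 3.3986203576163208
```

The proof press holds at about 24 N in all, with roughly 14 N left and 10 N right. I'll ease off, open and withdraw.

```bash
python3 -m handwheel '[{"translation":[0,0,-0.0012],"angular":[0,0,0],"hand":1},{"translation":[0,0,-0.0012],"angular":[0,0,0],"hand":1},{"translation":[0,-0.0005,-0.001],"angular":[0,0,0],"hand":1},{"translation":[0,0,0],"angular":[0,0,0],"hand":1}]'; python3 -m handwheel '[{"translation":[0,0,0],"angular":[0,0,0],"hand":0.8},{"translation":[0,0,0],"angular":[0,0,0],"hand":0.5},{"translation":[0,0,0],"angular":[0,0,0],"hand":0.5},{"translation":[0,0,0],"angular":[0,0,0],"hand":0.5},{"translation":[0,0,0],"angular":[0,0,0],"hand":0.5}]'
```

```text
clock: 17.97
position: [0.4931, 0.1711, 0.1331]
ee_rot: [-0.008, 0.643, 0.766, 0.008]
contact_force: [1.4, 0.1, 4.3]
width: 0.0091
gripper_force: 26.6
clock: 18.38
position: [0.4915, 0.1708, 0.1322]
ee_rot: [-0.009, 0.642, 0.766, 0.007]
contact_force: [-0.1, -0.6, -1.3]
width: 0.0428
gripper_force: 0.0
```

```bash
python3 -m handwheel '[{"translation":[0,0.0015,-0.005],"angular":[0,0,0],"hand":0.5},{"translation":[0,0,-0.01],"angular":[0,0,0],"hand":0.5},{"translation":[0,0,-0.02],"angular":[0,0,0],"hand":0.5},{"translation":[0,0,-0.03],"angular":[0,0,0],"hand":0.5},{"translation":[0,0,-0.035],"angular":[0,0,0],"hand":0.5},{"translation":[0,0,-0.035],"angular":[0,0,0],"hand":0.5},{"translation":[0,0,-0.03],"angular":[0,0,0],"hand":0.5},{"translation":[0,0,-0.015],"angular":[0,0,0],"hand":0.5},{"translation":[0,0,0],"angular":[0,0,0],"hand":0.5},{"translation":[0,0,0],"angular":[0,0,0],"hand":0.5}]'
python3 - <<'E'
from h import *
import json
s=manip.get_state();im=manip.get_image("wrist");c=cam("wrist",s)
y=np.radians(10.1);M=R.from_euler('z',y).as_matrix();o=np.array([.4935,.1715,0])
print([ (n,(proj(c,o+M@np.array(p))/.7).round()) for n,p in (("L .1195",(0,.125,.1195)),("R .115",(0,-.125,.115)),("L+15",(0,.125,.135)))])
cv2.imwrite("pics/w4.png",cv2.resize(im[:,:,::-1],(800,600),interpolation=cv2.INTER_CUBIC))
E
```

```text
clock: 19.22
position: [0.4944, 0.1672, 0.3138]
ee_rot: [-0.008, 0.643, 0.766, 0.008]
contact_force: [-0.7, -0.2, -0.1]
width: 0.043
gripper_force: 0.0
[('L .1195', array([400.,  75.])), ('R .115', array([401., 429.])), ('L+15', array([400.,  70.]))]
```

View pics/w4.png

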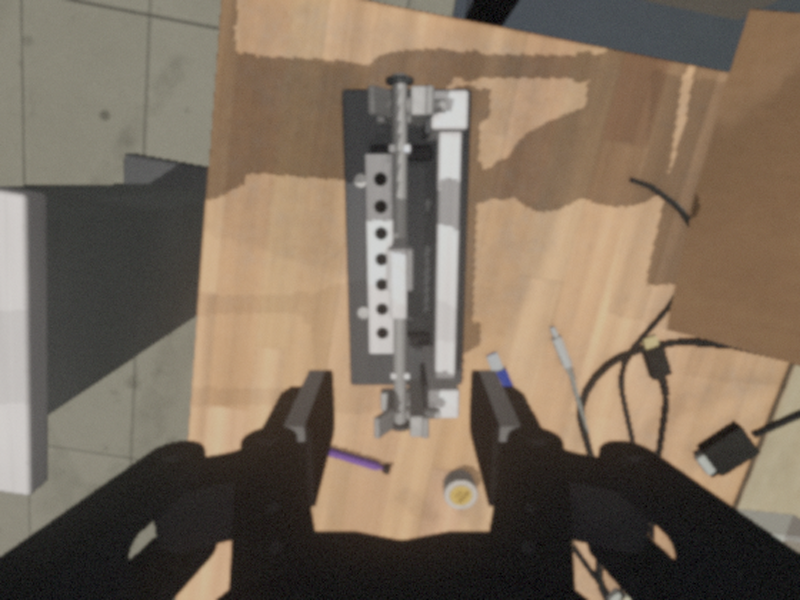

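The rack hangs in both hooks with the strip toward the robot. The rod's ends are at (400,78) and (401,429), as predicted for a seated rod, and the small driver and tin look undisturbed.

```bash
python3 -c "
from rig import manip
print(manip.sign_off())"
```

```text
the job is handed in; nothing more can be done
None
```

The rack hangs in both hooks with the driver strip towards the robot. Both ends went down past the balls to a rigid seat, and I proved them with about 24 N in all (roughly 14 N left, 10 N right, estimated from the wrist moment). The arm is clear, and the job was handed in at about 19 s.

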